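Centre the wobbly sample valve on its display stand

TASK

The sample tap valve stands off-centre on its little blue display stand at the parts counter. Without grasping or lifting it, nudge it with light taps of the fingertips until its round foot stands wholly inside the yellow disc at the middle of the stand. It is wobbly: do not tip it over or knock it off, leave it upright and still, and leave the red bin, the brass tee and the carton where they are.

Things in the scene. Friction and masses are not known exactly. Their poses are not given: they have to be found in the camera images.
- valve: Sample valve, loose, about 0.2 kg, 52 mm tall. Round chrome foot 44 mm across, its upright side 4 to 14 mm up; brass stem 22 mm across; cross handle 41 mm up, bars reaching 22 mm from the axis. Domed underside, flat over the middle 18 mm: rocks if pushed high, topples if hit at 0.25 m/s; slides at 1 to 2 N pushed slowly on the foot's side. Origin: centre of underside; z up, x, y along bars.
- stand: The round blue display stand, fixed to the counter: 120 mm across at the top, 40 mm high (a spool shape, waist 80 mm across), its flat top 43 mm above the work surface. Origin: centre of its underside, 3 mm above the work surface; z up. Its yaw has no visible meaning.
- stand_centre (a point): Centre of the stand's flat top, which is also the middle of the yellow disc, 60 mm across, flush on the top (it can be touched but has no edge to catch). z up.
- red_bin: Red open stock bin with fittings, loose, 150 x 100 mm, 60 mm tall at the back and 33 mm at the low front (-x of its own frame). Origin: centre of its underside. Leave it alone.
- tee: Brass tee fitting lying on the counter mat, loose, 54 mm along its own x, 28 mm thick, branch reaching 30 mm along its own +y. Origin: on the mat under the middle of the run. Leave it alone.
- carton: Small cardboard carton with a green band, loose, 75 x 60 x 50 mm tall. Origin: centre of its underside. Leave it alone.
- counter_mat: Black rubber counter mat, fixed, 360 x 500 mm and 3 mm thick, on which the stand, bin, tee and carton are. Origin: centre of its underside.
Things that resemble listed ones, but are neither listed nor needed, are in the scene too. Of the things shaped like the valve, the chrome one is meant.

How it is judged:
By the outcome, as a careful person would: the job done as asked, in the order asked, and still so for the second after the job is handed in, with the robot touching nothing.
It also fails if it takes over 40 s, if anything falls off the work surface, if the arm or the gripper's body presses on something with over 40 N, if the wrist force passes 120 N, or if a joint passes its speed limit or range.

ROBOT

A 7-joint arm with a two-finger parallel gripper is mounted at the origin on the work surface. World frame = base frame: x ahead of the robot, y to its left, z up, the work surface at z = 0. Lengths are in m, angles in degrees, forces in N, time in s.
With the tool pointing down it reaches from about 0.35 to 0.9 m from the base axis. Payload 8.1 kg.
Tool frame: the origin (TCP) lies midway between the tips of the shut fingers; the grasp point (between the pads) lies 19 mm behind it (r.hold_point_z is the distance from the TCP to the grasp point, in m); z points along the fingers, y is the line along which they close (so a half turn about z gives the same grasp; the last joint's range is limited). The gripper opens to 92 mm and grips with 3 to 60 N. Pads are 19 mm wide; open, the fingers measure 130 mm over their backs; the gripper's body (75 mm by 190 mm) begins 47 mm behind the grasp point.
Start: joints at [-79.962, 24.895, 1.432, 90.138, -0.665, 64.973, -4.303], TCP at [0.171, 0.601, 0.227] pointing down, gripper open.
Joint ranges: [-149.89, 149.89], [-25.12, 119.58], [-72.63, 75.52], [4.76, 147.25], [-75.54, 255.54], [6.69, 114.76], [-157.13, 157.13]. Speed limits (degrees/s): [127.2, 127.2, 172.46, 172.46, 180, 180, 180].

INTERFACE

Orientations are given as [roll, pitch, yaw] about the fixed x, y, z axes, in that order (R = Rz(yaw) Ry(pitch) Rx(roll)).
In Python, from station import r gives the robot as it stands.
- The arm moves only by the shell command python3 -m creep 'ROWS' [FORCE]. ROWS is JSON, a list of rows, each an object with "dp": the shift along the tool's x, y, z scaled (see below), a list of three; "rotation": the turn, a rotation vector about the tool's x, y, z scaled (see below), a list of three; "fingers": the opening, from -1 (shut) to 1 (fully open), so that 0 is half open. A call has 1 to 10 rows; each row is the pose to reach, as a shift and turn from the pose commanded when the call began, along the tool's axes at that moment; what a row does not reach only later rows make up. The controller multiplies each number of a shift by 0.12 m and each number of a turn by 45 degrees. A row lasts 1/8 s, in which the tool goes at most 62.5 mm and 10.7 degrees, less where a joint would pass 70% of its speed; a pose out of reach is approached as far as the arm can. A call with a number of a shift or a turn outside -1 to 1 is refused whole. A call with a gripper value outside its range is refused whole. The fingers move at their own pace and stop on an object; FORCE is the grip in N (left out, the last holds). Time passes only in rows, so rows that repeat a pose let the fingers close. It gives the time, the measured TCP pose, the force, the opening and the grip force at its end, in the units of the state.
- r.get_state(): the state, without advancing time (a new reading comes with each control period).
- r.read_camera(name): name is "scene" or "top" or "wrist"; returns a dict with "pixels" (400x640x3 uint8, blue, green, red), "range_z" (400x640 float32, m along the optical axis (not along the pixel's ray), 0 where there is no reading), "camera_matrix" (3x3 intrinsics, pixels), "cam_to_world" (4x4, takes a point from camera to world coordinates). Camera axes: x right, y down, z forward; pixel columns grow to the right and rows downward; lengths in m; the calibration is good to about 2 mm. A picture is of the moment at which its call begins.
- r.sign_off(): hands the job in; it is judged then, once.
Trained networks look in a picture, given as the dict that the camera call returned (one of the last four; its "shot" number tells which), for a name from the list of things; names that differ only in an ending like _2 or _b are one class to them, and where a whole thing is asked for, a point or a joint stands for the part that bears it (a point fixed in the world has none). Each returns a list of dicts, best first, with "score" (0 to 1); they miss things now and then, are a little off and sometimes report something else, mostly with a low value. They report only what shows in the picture. A call takes as long as a camera call. They do not tell look-alikes from the thing itself.
- r.recognise(target, picture): "at" ([column, row] in pixels, amid what is visible of it).
The state is a dict: "t": time; "joints": joint angles; "dq": joint speeds; "joint_efforts": joint torques, N m; "eef_pos": TCP position; "tcp_rot": TCP orientation; "wrist_force": force on the tool from outside, world axes, zero at the start; "wrist_torque": the same for the moment, N m; "grip_width": finger opening in m; "grasp_force": force on a finger pad.
Only numpy, scipy, OpenCV 4.12 (cv2) and the standard library are available. Lean on these libraries where they do the work, as an engineer would, in place of code of your own. Each camera call takes 0.05 s, during which the arm holds its last target. There are 200 camera calls.

## Working session

There is one attempt and no reset: what is moved stays moved. The work goes in short steps, Python scripts to look and compute and a shell command to move; the robot and the scene stay as the last step left them, time stands still between calls to the robot, and variables do not carry over. Pictures are saved under pics/ and viewed, at most 10 in all, crops included, and the job is handed in when it is done.

```bash
mkdir -p pics; ls; cat > h.py <<'E'
from station import r
import numpy as np, cv2
def pt(c,u,v,z=None):
    K=c["camera_matrix"];T=np.array(c["cam_to_world"])
    d=np.array([(u-K[0][2])/K[0][0],(v-K[1][2])/K[1][1],1.])
    if z is None:
        return (T@np.r_[d*c["range_z"][int(round(v)),int(round(u))],1])[:3]
    w=T[:3,:3]@d; o=T[:3,3]
    return o+w*(z-o[2])/w[2]
E
python3 - <<'E'
from h import *
for n in("scene","top"):
    c=r.read_camera(n);cv2.imwrite(f"pics/{n}0.png",c["pixels"])
    for t in("valve","stand","red_bin","tee","carton"):
        for x in r.recognise(t,c)[:4]:
            print(n,t,round(x["score"],2),np.round(x["at"]),pt(c,*x["at"]).round(3))
print(r.get_state())
E
```

```text
pics
scene valve 0.84 [248. 327.] [ 0.83  -0.129  0.032]
scene valve 0.81 [260. 183.] [ 0.456 -0.11   0.031]
scene valve 0.79 [260. 204.] [ 0.584 -0.106  0.074]
scene valve 0.63 [276. 156.] [ 0.341 -0.068  0.028]
scene stand 0.64 [247. 229.] [ 0.62  -0.135  0.043]
scene red_bin 0.67 [339. 205.] [0.553 0.06  0.026]
scene tee 0.92 [178. 219.] [ 0.551 -0.282  0.026]
scene carton 0.87 [173. 261.] [ 0.695 -0.259  0.054]
top valve 0.81 [356. 304.] [ 0.336 -0.063  0.051]
top valve 0.62 [372. 203.] [ 0.565 -0.101  0.087]
top valve 0.58 [374. 105.] [ 0.809 -0.123  0.043]
top valve 0.49 [366. 254.] [ 0.449 -0.092  0.033]
top stand 0.81 [382. 190.] [ 0.6   -0.135  0.045]
top red_bin 0.98 [302. 210.] [0.556 0.058 0.009]
top tee 0.71 [445. 218.] [ 0.53  -0.289  0.026]
top carton 0.63 [434. 159.] [ 0.67  -0.259  0.058]
{'t': 0.6, 'joints': array([-79.9615274 ,  24.89339553,   1.43162877,  90.13945767,
        -0.66338965,  64.97233488,  -4.30093071]), 'dq': array([-0.00163942, -0.02144713, -0.02629392, -0.03961161,  0.02204245,
       -0.00074271, -0.13148439]), 'joint_efforts': array([-7.76710094e-04, -6.67346048e+01,  9.83563699e-01, -3.14697576e+01,
       -6.07198477e-02,  3.28509032e-02,  3.47231048e-05]), 'eef_pos': array([0.17143039, 0.60103471, 0.22674753]), 'tcp_rot': array([1.79996779e+02, 1.21496698e-03, 1.64081301e+02]), 'wrist_force': array([ 0.2104657 ,  0.51425739, -0.28487921]), 'wrist_torque': array([ 0.01156145, -0.0379042 , -0.01512629]), 'grasp_force': 0.0, 'grip_width': 0.09193488950398351}
```

```bash
python3 - <<'E'
import cv2,numpy as np
a=cv2.imread("pics/top0.png")[80:330,260:480];b=cv2.imread("pics/scene0.png")[140:350,150:400]
a=cv2.resize(a,None,fx=1.8,fy=1.8,interpolation=3);b=cv2.resize(b,None,fx=1.6,fy=1.6,interpolation=3)
o=np.zeros((max(a.shape[0],b.shape[0]),a.shape[1]+b.shape[1],3),np.uint8);o[:a.shape[0],:a.shape[1]]=a;o[:b.shape[0],a.shape[1]:]=b
cv2.imwrite("pics/v1.png",o);print(o.shape)
E
```

```text
(450, 796, 3)
```

View pics/v1.png

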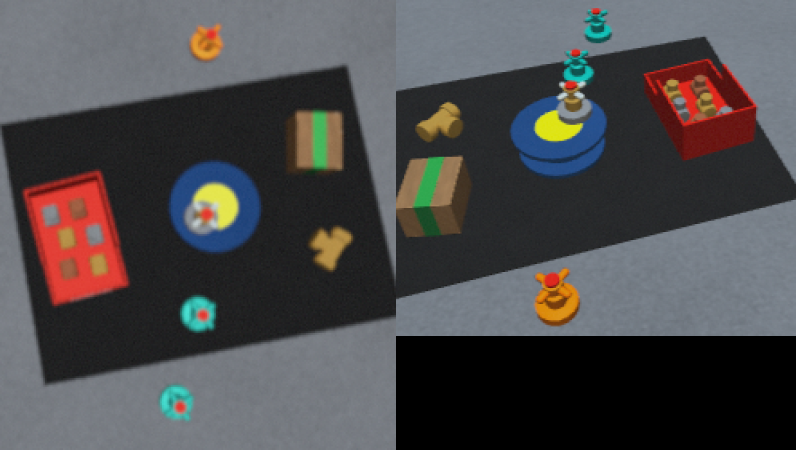

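Valve-like things in the top image: teal (356,304), teal (366,254), orange (374,105), and chrome foot/brass stem (372,203) on the blue stand. The last fits the description. Next I measure it and the stand precisely.

```bash
cat >> h.py <<'E'
from scipy.optimize import least_squares
def circ(P,R):
    f=lambda p:np.hypot(P[:,0]-p[0],P[:,1]-p[1])-R
    s=least_squares(f,P.mean(0)[:2],loss="soft_l1",f_scale=0.001)
    return s.x,np.abs(f(s.x)).mean()
def measure(c,near=(0.6,-0.135)):
    """stand centre from blue outline at z=.043, yellow bits, red knob, handle points"""
    im=c["pixels"];hsv=cv2.cvtColor(im,cv2.COLOR_BGR2HSV).astype(int)
    H,S,V=hsv[...,0],hsv[...,1],hsv[...,2];out={}
    u,v=np.meshgrid(np.arange(640),np.arange(400))
    K=c["camera_matrix"];T=np.array(c["cam_to_world"])
    Z=c["range_z"]
    X=np.stack([(u-K[0][2])/K[0][0]*Z,(v-K[1][2])/K[1][1]*Z,Z],-1)@T[:3,:3].T+T[:3,3]
    nr=(np.hypot(X[...,0]-near[0],X[...,1]-near[1])<0.09)&(Z>0)
    def proj(m,z): 
        vv,uu=np.nonzero(m);return np.array([pt(c,a,b,z) for a,b in zip(uu,vv)])
    top=nr&(((H>100)&(H<125)&(S>120))|((H>22)&(H<35)&(S>120)))&(abs(X[...,2]-.043)<.012)
    m=cv2.morphologyEx((nr&(abs(X[...,2]-.043)<.010)).astype(np.uint8),cv2.MORPH_OPEN,np.ones((3,3)))
    cs,_=cv2.findContours(top.astype(np.uint8),cv2.RETR_EXTERNAL,cv2.CHAIN_APPROX_NONE)
    k=max(cs,key=cv2.contourArea)
    k=cv2.convexHull(k)[:,0]; P=np.array([pt(c,a,b,.043) for a,b in k])
    out["stand"]=circ(P,.06)
    y=nr&(H>22)&(H<35)&(S>150)&(V>120)&(X[...,2]<.052)
    cs,_=cv2.findContours(y.astype(np.uint8),cv2.RETR_EXTERNAL,cv2.CHAIN_APPROX_NONE)
    k=cv2.convexHull(max(cs,key=cv2.contourArea))[:,0]; P=np.array([pt(c,a,b,.043) for a,b in k])
    out["yellow"]=circ(P,.03)
    rd=nr&((H<8)|(H>172))&(S>150)&(X[...,2]>.07)
    out["red"]=(proj(rd,.094).mean(0)[:2],rd.sum(),np.median(X[rd][:,2]))
    hi=nr&(X[...,2]>.075)&(X[...,2]<.11);out["hi"]=X[hi].mean(0),hi.sum()
    ft=nr&(S<60)&(V>90)&(X[...,2]<.065)&(X[...,2]>.047)
    if ft.sum()>20:
        cs,_=cv2.findContours(ft.astype(np.uint8),cv2.RETR_EXTERNAL,cv2.CHAIN_APPROX_NONE)
        k=cv2.convexHull(np.vstack(cs))[:,0];P=np.array([pt(c,a,b,.055) for a,b in k]);out["foot"]=circ(P,.022),ft.sum()
    return out
E
python3 - <<'E'
from h import *
for n in("scene","top"):
    c=r.read_camera(n);print(n,np.array(c["cam_to_world"])[:3,3].round(2))
    for k,x in measure(c).items(): print(k,x)
c=r.read_camera("wrist");T=np.linalg.inv(np.eye(4));s=r.get_state()
print(s["eef_pos"],np.array(c["cam_to_world"]).round(3))
E
```

```text
scene [ 1.16 -0.05  0.55]
stand (array([ 0.59147066, -0.12657381]), np.float64(0.001416707447878905))
yellow (array([ 0.5871056, -0.1261243]), np.float64(0.0009753931070759021))
red (array([ 0.57387028, -0.1053288 ]), np.int64(31), np.float64(0.09465983509034964))
hi (array([ 0.57779391, -0.106149  ,  0.08792346]), np.int64(173))
foot ((array([ 0.57187433, -0.10599903]), np.float64(0.0011691043051936037)), np.int64(149))
top [0.49 0.05 0.93]
stand (array([ 0.58775176, -0.12649208]), np.float64(0.00025488762756238577))
yellow (array([ 0.58749592, -0.12469699]), np.float64(0.0018071622905304144))
red (array([ 0.57350736, -0.10560679]), np.int64(30), np.float64(0.0954800291870368))
hi (array([ 0.57226916, -0.10473073,  0.09025797]), np.int64(140))
foot ((array([ 0.573964  , -0.10759446]), np.float64(0.006531619256453404)), np.int64(134))
[0.17142024 0.60104668 0.22675857] [[ 0.275  0.915  0.295  0.09 ]
 [ 0.961 -0.263 -0.084  0.625]
 [ 0.001  0.306 -0.952  0.385]
 [ 0.     0.     0.     1.   ]]
```

```bash
python3 -m creep '[{"dp":[0,0.5,0],"rotation":[0,0,0],"fingers":-1},{"dp":[0,1,0],"rotation":[0,0,0],"fingers":-1}]'
```

```text
t: 1.0
eef_pos: [0.2046, 0.7176, 0.2274]
tcp_rot: [180.0, -0.0, 164.1]
wrist_force: [0.9, 1.1, 1.1]
grip_width: 0.0762
grasp_force: 0.0
```

```bash
python3 -m creep '[{"dp":[-0.3,-0.37,0],"rotation":[0,0,0],"fingers":-0.56},{"dp":[-0.6,-0.74,0],"rotation":[0,0,0],"fingers":-0.56},{"dp":[-0.82,-1,0],"rotation":[0,0,0],"fingers":-0.56}]' 
python3 -m creep '[{"dp":[-0.3,-0.37,0],"rotation":[0,0,0],"fingers":-0.56},{"dp":[-0.6,-0.74,0],"rotation":[0,0,0],"fingers":-0.56},{"dp":[-0.82,-1,0],"rotation":[0,0,0],"fingers":-0.56}]'
python3 -m creep '[{"dp":[-0.3,-0.37,0],"rotation":[0,0,0],"fingers":-0.56},{"dp":[-0.6,-0.74,0],"rotation":[0,0,0],"fingers":-0.56},{"dp":[-0.82,-1,0],"rotation":[0,0,0],"fingers":-0.56}]'
python3 -m creep '[{"dp":[-0.3,-0.37,0],"rotation":[0,0,0],"fingers":-0.56},{"dp":[-0.6,-0.74,0],"rotation":[0,0,0],"fingers":-0.56},{"dp":[-0.82,-1,0],"rotation":[0,0,0],"fingers":-0.56},{"dp":[-0.82,-1,0],"rotation":[0,0,0],"fingers":-0.56}]'
cat >> h.py <<'E'
from scipy.spatial.transform import Rotation as Ro
def goal(pos,ang=-55.,th=15.):
    s=r.get_state();R0=Ro.from_euler("xyz",s["tcp_rot"],degrees=True)
    t,a=np.radians(th),np.radians(ang);u=np.array([np.cos(a),np.sin(a),0]);e=np.array([0,0,1.])
    x=-u*np.cos(t)-e*np.sin(t);z=u*np.sin(t)-e*np.cos(t)
    Rt=Ro.from_matrix(np.c_[x,np.cross(z,x),z])
    return (R0.inv().apply(np.array(pos)-s["eef_pos"])/.12).round(3),((R0.inv()*Rt).as_rotvec(degrees=True)/45).round(3)
E
python3 - <<'E'
from h import *
print(r.get_state()["joints"].round(), r.get_state()["eef_pos"])
v=np.array([.5735,-.1055]);u=np.array([np.cos(np.radians(-55)),np.sin(np.radians(-55))])
print(goal([*(v-.06*u),.15]))
E
```

```text
t: 1.38
eef_pos: [0.2677, 0.5719, 0.2261]
tcp_rot: [-179.9, 0.0, 164.0]
wrist_force: [0.7, 1.6, 0.4]
grip_width: 0.0463
grasp_force: 0.0
t: 1.75
eef_pos: [0.3289, 0.4291, 0.227]
tcp_rot: [180.0, 0.0, 164.0]
wrist_force: [0.5, -0.1, 0.1]
grip_width: 0.0209
grasp_force: 0.0
t: 2.12
eef_pos: [0.3904, 0.2868, 0.2271]
tcp_rot: [180.0, 0.0, 164.0]
wrist_force: [0.7, 0.6, 0.5]
grip_width: 0.0202
grasp_force: 0.0
t: 2.62
eef_pos: [0.4524, 0.1436, 0.2271]
tcp_rot: [-180.0, 0.1, 163.7]
wrist_force: [0.2, 0.1, -0.1]
grip_width: 0.02
grasp_force: 0.0
[-36.  11.  14. 111.  -3.  58.  53.] [0.45243303 0.14355395 0.22706178]
(array([-1.159, -1.397,  0.644]), array([ 0.113, -0.319,  0.856]))
```

```bash
python3 -m creep '[{"dp":[-0.2,-0.25,0],"rotation":[0.02,-0.07,0.19],"fingers":-0.56},{"dp":[-0.4,-0.5,0],"rotation":[0.05,-0.14,0.38],"fingers":-0.56},{"dp":[-0.6,-0.7,0],"rotation":[0.08,-0.21,0.57],"fingers":-0.56},{"dp":[-0.8,-0.95,0],"rotation":[0.1,-0.28,0.76],"fingers":-0.56},{"dp":[-0.8,-0.95,0],"rotation":[0.113,-0.319,0.856],"fingers":-0.56},{"dp":[-0.8,-0.95,0],"rotation":[0.113,-0.319,0.856],"fingers":-0.56}]'
python3 - <<'E'
from h import *
v=np.array([.5735,-.1055]);u=np.array([np.cos(np.radians(-55)),np.sin(np.radians(-55))])
print(goal([*(v-.06*u),.15]))
E
```

```text
t: 3.38
eef_pos: [0.512, 0.0127, 0.2265]
tcp_rot: [-180.0, 14.9, 125.5]
wrist_force: [-0.2, -0.4, -0.6]
grip_width: 0.0198
grasp_force: 0.0
(array([-0.415, -0.15 ,  0.77 ]), array([ 0.002, -0.002,  0.011]))
```

```bash
python3 -m creep '[{"dp":[-0.2,-0.07,0.38],"rotation":[0,0,0.01],"fingers":-0.56},{"dp":[-0.41,-0.15,0.77],"rotation":[0,0,0.01],"fingers":-0.56},{"dp":[-0.41,-0.15,0.77],"rotation":[0,0,0.01],"fingers":-0.56},{"dp":[-0.41,-0.15,0.77],"rotation":[0,0,0.01],"fingers":-0.56}]'
python3 - <<'E'
from h import *
c=r.read_camera("wrist");cv2.imwrite("pics/w1.png",c["pixels"])
try:
    for k,x in measure(c).items(): print(k,x)
except Exception as e: print(e)
v=np.array([.5735,-.1055]);u=np.array([np.cos(np.radians(-55)),np.sin(np.radians(-55))])
print(goal([*(v-.06*u),.15]), goal([*(v-.055*u),.0495]))
E
```

```text
t: 3.88
eef_pos: [0.539, -0.0568, 0.1503]
tcp_rot: [179.9, 14.9, 125.0]
wrist_force: [0.3, 0.3, -0.7]
grip_width: 0.0204
grasp_force: 0.0
stand (array([ 0.58601241, -0.12279459]), np.float64(0.0005466578913172734))
yellow (array([ 0.64193138, -0.14439088]), np.float64(0.0020904430527671825))
red (array([ 0.57196291, -0.10349129]), np.int64(196), np.float64(0.09425707270660558))
hi (array([ 0.56983283, -0.10062861,  0.08906497]), np.int64(698))
foot ((array([ 0.57067745, -0.10177543]), np.float64(0.0014184347363612783)), np.int64(953))
(array([ 0.003, -0.001,  0.005]), array([ 0.003, -0.002, -0.   ])) (array([ 0.178, -0.003,  0.825]), array([ 0.003, -0.002, -0.   ]))
```

View pics/w1.png

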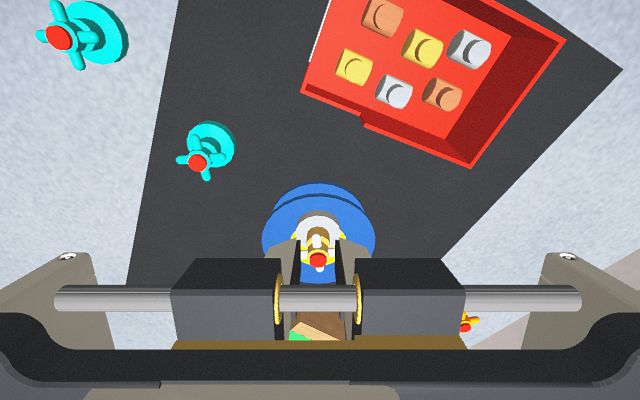

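The chrome valve (knob at 318,258, foot at 318,235) shows between the fingertips on the blue stand, with one handle bar along the push line. The bin and teal valves are well clear, and the offset to the centre is about (14, -20) mm. I go down behind it.

```bash
python3 -m creep '[{"dp":[0.09,0,0.35],"rotation":[0,0,0],"fingers":-0.56},{"dp":[0.15,0,0.65],"rotation":[0,0,0],"fingers":-0.56},{"dp":[0.178,0,0.80],"rotation":[0,0,0],"fingers":-0.56},{"dp":[0.178,0,0.825],"rotation":[0,0,0],"fingers":-0.56},{"dp":[0.178,0,0.825],"rotation":[0,0,0],"fingers":-0.56}]'
python3 - <<'E'
from h import *
u=np.array([np.cos(np.radians(-55)),np.sin(np.radians(-55))]);s=np.array([.587,-.125])
p=r.get_state()["eef_pos"][:2]
print("TCP to centre: along",(s-p)@u,"lat",(s-p)@[u[1],-u[0]])
v=np.array([.573,-.1045]);print("to valve",(v-p)@u,(v-p)@[u[1],-u[0]])
print(goal([*(s-.0355*u),.0495]), goal([*(s-.0288*u),.0495]))
E
```

```text
t: 4.55
eef_pos: [0.5425, -0.0608, 0.0499]
tcp_rot: [179.8, 15.0, 124.9]
wrist_force: [-0.2, -0.9, 0.9]
grip_width: 0.0201
grasp_force: 0.0
TCP to centre: along 0.07808660639971689 lat 0.00034021217457606004
to valve 0.0532639193828779 5.002384942550893e-05
(array([-0.342, -0.003,  0.095]), array([ 0.003, -0.001, -0.002])) (array([-0.396, -0.003,  0.11 ]), array([ 0.003, -0.001, -0.002]))
```

```bash
python3 -m creep '[{"dp":[-0.048,0,0.013],"rotation":[0,0,0],"fingers":-0.56},{"dp":[-0.097,0,0.026],"rotation":[0,0,0],"fingers":-0.56},{"dp":[-0.137,0,0.037],"rotation":[0,0,0],"fingers":-0.56},{"dp":[-0.153,0,0.041],"rotation":[0,0,0],"fingers":-0.56},{"dp":[-0.169,0,0.045],"rotation":[0,0,0],"fingers":-0.56},{"dp":[-0.185,0,0.05],"rotation":[0,0,0],"fingers":-0.56},{"dp":[-0.201,0,0.054],"rotation":[0,0,0],"fingers":-0.56},{"dp":[-0.217,0,0.058],"rotation":[0,0,0],"fingers":-0.56},{"dp":[-0.233,0,0.063],"rotation":[0,0,0],"fingers":-0.56},{"dp":[-0.25,0,0.067],"rotation":[0,0,0],"fingers":-0.56}]'
python3 - <<'E'
from h import *
for n in("scene","top"):
    c=r.read_camera(n)
    if n=="scene": cv2.imwrite("pics/s2.png",cv2.resize(c["pixels"][150:290,180:340],None,fx=4,fy=4,interpolation=2))
    m=measure(c);print(n,m["stand"][0],m["red"],m.get("foot"))
E
```

```text
t: 5.8
eef_pos: [0.5594, -0.0871, 0.0489]
tcp_rot: [179.9, 14.9, 124.9]
wrist_force: [-1.2, 0.8, 0.1]
grip_width: 0.0203
grasp_force: 0.5
scene [ 0.59201729 -0.12697291] (array([ 0.57517785, -0.10931074]), np.int64(35), np.float64(0.09502663182379101)) ((array([ 0.57046896, -0.10642321]), np.float64(0.008638310556436246)), np.int64(179))h.py:37: RuntimeWarning: Mean of empty slice.
  out["red"]=(proj(rd,.094).mean(0)[:2],rd.sum(),np.median(X[rd][:,2]))
  ret = ret.dtype.type(ret / rcount)
Traceback (most recent call last):
  File "h.py", line 37, in measure
    out["red"]=(proj(rd,.094).mean(0)[:2],rd.sum(),np.median(X[rd][:,2]))
                ~~~~~~~~~~~~~~~~~~~~~^^^^
IndexError: invalid index to scalar variable.
```

View pics/s2.png

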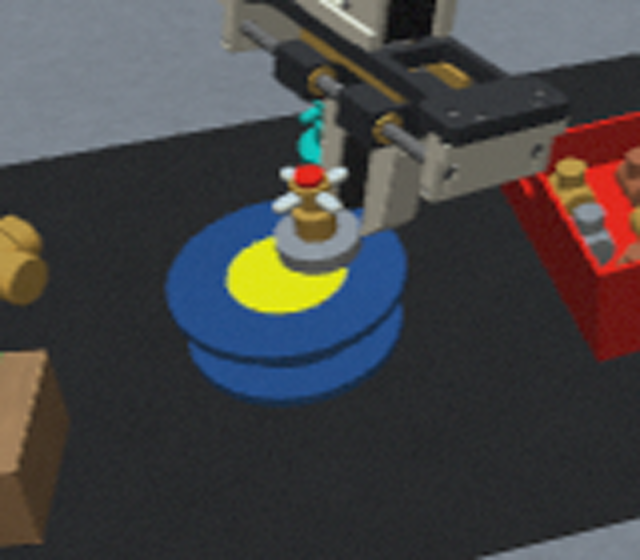

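The scene view shows the valve upright at crop (310,235), nested on the fingertips, with the yellow disc centre at about (285,275). The push works, so I continue slowly.

```bash
python3 -m creep '[{"dp":[-0.013,0,0.003],"rotation":[0,0,0],"fingers":-0.56},{"dp":[-0.026,0,0.006],"rotation":[0,0,0],"fingers":-0.56},{"dp":[-0.039,0,0.009],"rotation":[0,0,0],"fingers":-0.56},{"dp":[-0.052,0,0.012],"rotation":[0,0,0],"fingers":-0.56},{"dp":[-0.065,0,0.015],"rotation":[0,0,0],"fingers":-0.56},{"dp":[-0.078,0,0.018],"rotation":[0,0,0],"fingers":-0.56},{"dp":[-0.091,0,0.022],"rotation":[0,0,0],"fingers":-0.56},{"dp":[-0.104,0,0.026],"rotation":[0,0,0],"fingers":-0.56},{"dp":[-0.117,0,0.03],"rotation":[0,0,0],"fingers":-0.56},{"dp":[-0.12,0,0.031],"rotation":[0,0,0],"fingers":-0.56}]'
python3 - <<'E'
from h import *
c=r.read_camera("scene");cv2.imwrite("pics/s3.png",cv2.resize(c["pixels"][150:290,180:340],None,fx=4,fy=4,interpolation=2))
m=measure(c);print(m["stand"][0],m["yellow"],m["red"])
u=np.array([np.cos(np.radians(-55)),np.sin(np.radians(-55))]);p=r.get_state()["eef_pos"][:2]
print(p+.0288*u)
E
```

```text
t: 7.15
eef_pos: [0.568, -0.0994, 0.0491]
tcp_rot: [179.9, 14.9, 124.9]
wrist_force: [0.2, 0.1, -0.5]
grip_width: 0.0198
grasp_force: 0.4
[ 0.59229589 -0.1268666 ] (array([ 0.58654974, -0.12612582]), np.float64(0.0006055359661849326)) (array([ 0.58380833, -0.12218475]), np.int64(34), np.float64(0.09524051139525874))
[ 0.58451052 -0.1230309 ]
```

View pics/s3.png

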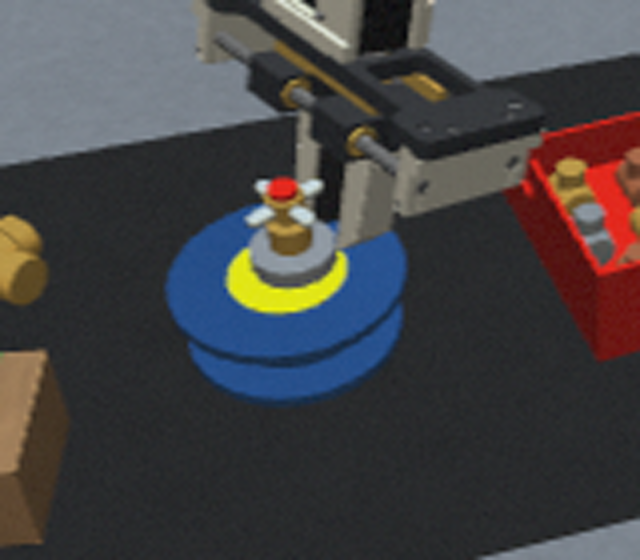

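The valve is upright, its foot now mostly on the yellow disc and about 4 mm short of the middle. I push a last 4 mm, then back off.

```bash
python3 -m creep '[{"dp":[-0.011,0,0.003],"rotation":[0,0,0],"fingers":-0.56},{"dp":[-0.022,0,0.006],"rotation":[0,0,0],"fingers":-0.56},{"dp":[-0.033,0,0.009],"rotation":[0,0,0],"fingers":-0.56},{"dp":[-0.033,0,0.009],"rotation":[0,0,0],"fingers":-0.56},{"dp":[-0.02,0,0.005],"rotation":[0,0,0],"fingers":-0.56},{"dp":[0.02,0,-0.005],"rotation":[0,0,0],"fingers":-0.56},{"dp":[0.1,0,-0.03],"rotation":[0,0,0],"fingers":-0.56},{"dp":[0.22,0,-0.06],"rotation":[0,0,0],"fingers":-0.56},{"dp":[0.22,0,-0.06],"rotation":[0,0,0],"fingers":-0.56}]'
python3 -m creep '[{"dp":[0.2,0,-0.3],"rotation":[0,0,0],"fingers":-0.56},{"dp":[0.5,0,-0.5],"rotation":[0,0,0],"fingers":-0.56},{"dp":[0.9,0,-0.6],"rotation":[0,0,0],"fingers":-0.56},{"dp":[1,0,-0.7],"rotation":[0,0,0],"fingers":-0.56},{"dp":[1,0,-0.7],"rotation":[0,0,0],"fingers":-0.56}]'
python3 - <<'E'
from h import *
o=[]
for n in("scene","top"):
    c=r.read_camera(n);b=c["pixels"]
    b=b[170:270,190:310] if n=="scene" else b[145:245,322:442]
    o.append(cv2.resize(b,None,fx=3.3,fy=3.3,interpolation=2))
    for k,x in measure(c).items(): print(n,k,x)
cv2.imwrite("pics/f.png",np.hstack(o))
E
```

```text
t: 8.32
eef_pos: [0.5514, -0.0751, 0.049]
tcp_rot: [179.9, 14.9, 125.0]
wrist_force: [0.6, -0.2, -0.0]
grip_width: 0.02
grasp_force: 0.0
t: 8.95
eef_pos: [0.4736, 0.0373, 0.0998]
tcp_rot: [179.8, 14.9, 125.0]
wrist_force: [-0.2, 0.4, -0.9]
grip_width: 0.0204
grasp_force: 0.0
scene stand (array([ 0.59173798, -0.12645615]), np.float64(0.0013345585920304752))
scene yellow (array([ 0.58661265, -0.12630721]), np.float64(0.0006306239049350855))
scene red (array([ 0.5858662 , -0.12539762]), np.int64(35), np.float64(0.09492959426920017))
scene hi (array([ 0.5906535 , -0.12537918,  0.08806949]), np.int64(176))
scene foot ((array([ 0.58504454, -0.12646915]), np.float64(0.0007565590238919768)), np.int64(160))
top stand (array([ 0.58775176, -0.12649208]), np.float64(0.00025488762756238577))
top yellow (array([ 0.5874075 , -0.12993265]), np.float64(0.0016613716344996367))
top red (array([ 0.5864891 , -0.12606535]), np.int64(30), np.float64(0.09529108521107926))
top hi (array([ 0.58475177, -0.124605  ,  0.09048492]), np.int64(137))
top foot ((array([ 0.58776827, -0.12608431]), np.float64(0.0023557273817240393)), np.int64(115))
```

View pics/f.png

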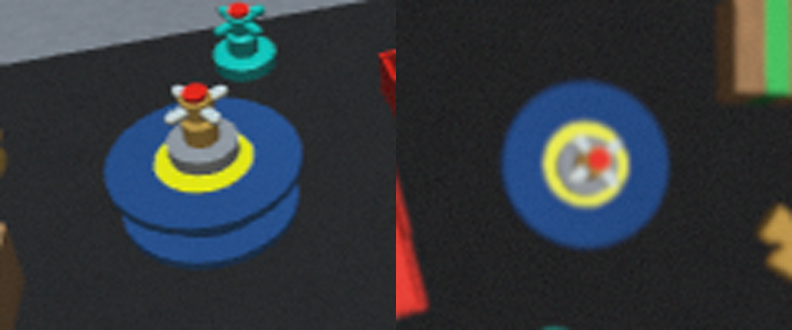

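The top view shows an even yellow ring around the chrome foot (585,165). The valve is upright and about 1 mm off centre, and the robot is clear.

```bash
python3 -c "
from station import r
print(r.sign_off())"
```

```text
the job is handed in; nothing more can be done
None
```

The chrome valve stands upright and still inside the yellow disc, about 1 mm off its centre by the last camera measurement. The robot is backed clear, it never touched the bin, tee or carton, and the job was handed in at about 9 s of the 40 s allowed.

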